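Point out the parts of the next pencil

ROBOT

A 6-joint arm with a two-finger parallel gripper is mounted at the origin on the work surface. World frame = base frame: x ahead of the robot, y to its left, z up, the work surface at z = 0. Lengths are in m, angles in rad, forces in N, time in s.
With the tool pointing down it reaches from about 0.35 to 0.85 m from the base axis. Payload 8.1 kg.
Tool frame: the origin (TCP) lies on the mounting face of the last link; the fingertips stand 186 mm ahead of it and the grasp point (between the pads) lies 167 mm ahead of it; z points along the fingers, y is the line along which they close (so a half turn about z gives the same grasp; the last joint's range is limited). The gripper opens to 93 mm and grips with 3 to 60 N. Pads are 15 mm wide; open, the fingers measure 128 mm over their backs; the gripper's body (75 mm by 188 mm) begins 65 mm behind the grasp point.
Start: joints at [1.226, 0.13, 1.488, -0, 1.523, -0.085], TCP at [0.154, 0.58, 0.405] pointing down, gripper open.
Joint ranges: [-2.96, 2.96], [-0.89, 2.26], [0.02, 2.5], [-1.34, 4.48], [0, 2.73], [-2.66, 2.66]. Speed limits (rad/s): [2.39, 2.39, 2.79, 3.14, 3.14, 3.14].

INTERFACE

Orientations are given as a rotation vector (axis times angle).
In Python, from plant import read_state, read_camera, camera_params, close_job gives the robot as it stands. The module is installed in compiled form; this text tells all that it offers.
- The arm moves only by the tool servo_tool, never from a script. Its argument "increments" is a list of rows, each an object with "slide": the shift along the tool's x, y, z in mm, a list of three; "dr": the turn, a rotation vector about the tool's x, y, z in rad, a list of three; "jaw": the closure, from 0 (fully open) to 1 (shut). In form: [{"slide": [x, y, z], "dr": [ax, ay, az], "jaw": jaw}, ...]. A call has 1 to 20 rows; each row is the pose to reach, as a shift and turn from the pose commanded when the call began, along the tool's axes at that moment; what a row does not reach only later rows make up. A row lasts 1/10 s, in which the tool goes at most 50 mm and 8.59 degrees, less where a joint would pass 70% of its speed; a pose out of reach is approached as far as the arm can. A call with a gripper value outside its range is refused whole. The fingers move at their own pace and stop on an object; "force" is the grip in N (left out, the last holds). Time passes only in rows, so rows that repeat a pose let the fingers close. It gives the time, the measured TCP pose, the force, the opening and the grip force at its end, in the units of the state.
- read_state(): the state, without advancing time (a new reading comes with each control period).
- read_camera(name): name is "side" or "top" or "wrist"; returns (picture, depth): 480x640x3 uint8, red, green, blue; 480x640 float32, m along the optical axis (not along the pixel's ray), 0 where there is no reading.
- camera_params(name): a dict with "fx", "fy", "cx", "cy" (pixels), "rvec" (rotation vector, rad) and "tvec" (3), from world to camera coordinates, as OpenCV has them. Camera axes: x right, y down, z forward; pixel columns grow to the right and rows downward; lengths in m; the calibration is good to about 2 mm. The wrist camera is an equidistant fisheye: a pixel r from the principal point sees the ray r / f radians off the axis. A picture is of the moment at which its call begins: read the wrist's pose just before it. camera_params takes no time and is no camera call; for the wrist camera it gives the pose at the moment of the call.
- close_job(): hands the job in; it is judged then, once.
The state is a dict: "t": time; "q": joint angles; "dq": joint speeds; "joint_torque": joint torques, N m; "tool_pos": TCP position; "orientation": TCP orientation; "force": force on the tool from outside, world axes, zero at the start; "wrist_torque": the same for the moment, N m; "opening": finger opening in m; "gripper_force": force on a finger pad.
Only numpy, scipy, OpenCV 4.12 (cv2) and the standard library are available. Lean on these libraries where they do the work, as an engineer would, in place of code of your own. Each camera call takes 0.05 s, during which the arm holds its last target. There are 200 camera calls.

TASK

Show the trainee what goes into the next pencil, by pointing with the fingertips from about two centimetres above each thing, and keeping them there for two seconds: first the knurled steel clutch housing, then the grey eraser plug, and last the one orange barrel in the rack that has no chrome cap yet. Touch nothing, and lift or move none of the parts. Finish still pointing at that barrel.

Things in the scene. Friction and masses are not known exactly. Their poses are not given: they have to be found in the camera images.
- clutch_housing: knurled steel clutch housing lying on the table, a cylinder 16 mm across and 52 mm long with a brass nose; it lies along its x axis (nose at +x), z up; origin under its middle, on the table.
- housing_top (a point): the highest point of the middle of the clutch housing, 16 mm above the table: point at this from above.
- eraser_plug: dark grey matt rubber eraser plug, a plain cylinder with a bevelled top, standing on the table, 16 mm across and 24 mm high; origin at the centre of its underside, z up.
- plug_top (a point): the centre of the top of the eraser plug, 24 mm above the table: point at this from above.
- open_barrel: the one barrel without a cap: orange polycarbonate tube 16 mm across, 110 mm long, standing loosely upright in a hole of the rack, its open top showing a dark bore; origin at the centre of its foot, 12 mm above the table, z up.
- open_barrel_top (a point): the centre of the open top of that barrel, 122 mm above the table; 12 mm lower than the tops of the finished pencils, which may stand 36 mm away: point at this from above.
- rack: wooden rack fixed to the table, 60 mm by 246 mm, 72 mm high, with one row of six holes 36 mm apart along its y axis; four are filled, in any order. Origin at the centre of its underside, z up.
- pencil_a: finished pencil standing in the rack: orange barrel 16 mm across, 110 mm long, with a chrome cap 13 mm across and 12 mm high on top (122 mm in all, top 134 mm above the table); origin at the centre of its foot, z up. Not to be touched.
- pencil_b: finished pencil standing in the rack: orange barrel 16 mm across, 110 mm long, with a chrome cap 13 mm across and 12 mm high on top (122 mm in all, top 134 mm above the table); origin at the centre of its foot, z up. Not to be touched.
- pencil_c: finished pencil standing in the rack: orange barrel 16 mm across, 110 mm long, with a chrome cap 13 mm across and 12 mm high on top (122 mm in all, top 134 mm above the table); origin at the centre of its foot, z up. Not to be touched.
- cap_a: bright chrome push cap, a loose spare: a flanged button 17 mm across at the foot, 13 mm above it and 16 mm high, standing on the table; origin at the centre of its underside, z up. Not to be touched.
- cap_b: bright chrome push cap, a loose spare: a flanged button 17 mm across at the foot, 13 mm above it and 16 mm high, standing on the table; origin at the centre of its underside, z up. Not to be touched.
- ruler: stubby brass ruler lying flat, 90 mm (along its x axis) by 20 mm by 4 mm; origin at the centre of its underside, z up. Not to be touched.
Not all that is in view belongs to the job. What is shaped like the open_barrel but blue is not meant.

How it is judged:
By the outcome, as a careful person would: the job done as asked, in the order asked, and still so for the second after the job is handed in, with the robot touching nothing.
It also fails if it takes over 51 s, if anything falls off the work surface, if the arm or the gripper's body presses on something with over 40 N, if the wrist force passes 120 N, or if a joint passes its speed limit or range.

## Working session

There is one attempt and no reset: what is moved stays moved. The work goes in short steps, Python scripts to look and compute and a tool call to move; the robot and the scene stay as the last step left them, time stands still between calls to the robot, and variables do not carry over. Pictures are saved under pics/ and viewed, at most 10 in all, crops included, and the job is handed in when it is done.

Besides the shell and the picture viewer there is one more tool, called by a JSON object that holds its "op" and its "data". servo_tool: Moves the arm, as the interface text tells. Its arguments: {"type":"object","properties":{"increments":{"type":"array"},"force":{"type":"number"}},"required":["increments"]}

```bash
mkdir -p pics; python3 - <<'E'
from plant import *
import cv2,numpy as np
s=read_state();print(s['t'],s['tool_pos'],s['orientation'],s['opening'])
for n in("top","side"):
    p,d=read_camera(n);cv2.imwrite(f"pics/{n}0.png",p[:,:,::-1]);np.savez(f"{n}0.npz",p=p,d=d)
    c=camera_params(n);print(n,c)
E
```

```text
0.0 [0.1540229  0.57965703 0.40370918] [-4.06836117e-01 -3.11473823e+00  2.79360716e-03] 0.0931327084810053
top {'fx': 546.4329987228127, 'fy': 546.4329987228127, 'cx': 325.1388396385161, 'cy': 234.28514422946114, 'rvec': array([ 2.1098046 , -2.12359993,  0.16992724]), 'tvec': array([0.01793391, 0.56590075, 0.99434277])}
side {'fx': 504.8563687211814, 'fy': 504.8563687211814, 'cx': 320.87564107159926, 'cy': 245.1622443435427, 'rvec': array([ 0.76862796, -2.5822703 ,  1.14074072]), 'tvec': array([0.46635677, 0.27553924, 0.64565193])}
```

View pics/top0.png

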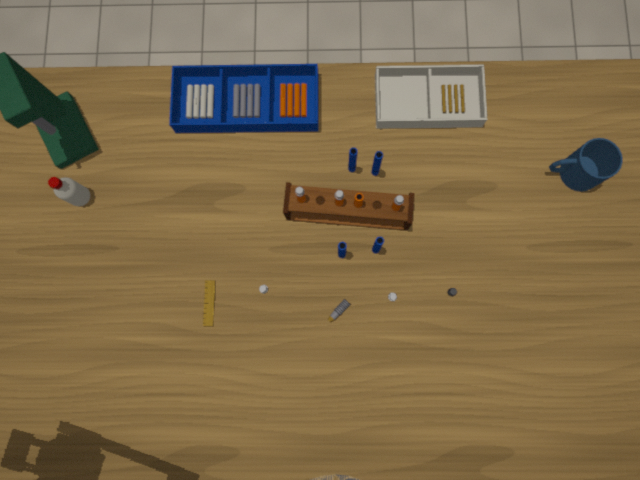

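View pics/side0.png

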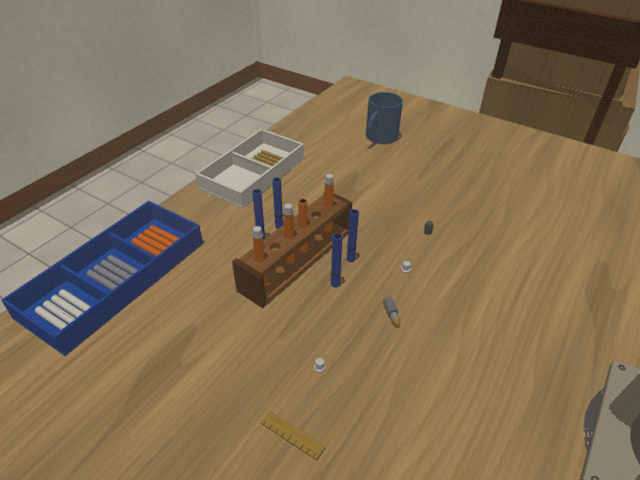

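The top view shows the housing at (340,310), the plug at (452,292) and the uncapped orange barrel at (359,198). Capped pencils are at (299,190), (339,194) and (399,200), and blue tubes stand around the rack. I'll locate the three targets with the depth data.

```bash
cat > h.py <<'E'
import numpy as np,cv2
from plant import *
from scipy.spatial.transform import Rotation as R
def cloud(n):
    z=np.load(n+"0.npz");c=camera_params(n);d=z['d'];v,u=np.mgrid[:480,:640]
    P=np.stack([(u-c['cx'])/c['fx']*d,(v-c['cy'])/c['fy']*d,d],-1)
    W=(P-c['tvec'])@cv2.Rodrigues(c['rvec'])[0]; W[d==0]=np.nan
    return z['p'],W
E
python3 - <<'E'
from h import *
p,W=cloud("top")
np.set_printoptions(precision=4,suppress=True)
def blob(W,u0,u1,v0,v1,zl,zh):
    w=W[v0:v1,u0:u1].reshape(-1,3);w=w[(w[:,2]>zl)&(w[:,2]<zh)]
    if len(w)==0:return None
    return len(w),w.mean(0),(w.min(0)+w.max(0))/2,w.min(0),w.max(0)
print("table",np.nanmedian(W[330:400,250:400,2]))
for n,a in dict(housing=(325,355,295,325,.005,.03),plug=(440,465,280,305,.01,.04),plugtop=(440,465,280,305,.019,.04),barrel=(350,369,186,210,.108,.13),pA=(290,310,180,205,.115,.15),pB=(330,349,184,208,.115,.15),pC=(390,410,190,212,.115,.15),bl1=(330,352,230,262,.05,.2),bl2=(368,388,230,262,.05,.2)).items():
    print(n,blob(W,*a))
p,W=cloud("side")
print("side table",np.nanmedian(W[380:440,420:520,2]))
for n,a in dict(housing=(375,410,290,330,.005,.03),plug=(420,440,212,240,.01,.04),plugtop=(420,440,212,240,.021,.04),barrel=(294,312,195,215,.105,.13)).items():
    print(n,blob(W,*a))
im=np.load("top0.npz")['p'][180:330,270:470,::-1]
cv2.imwrite("pics/crop.png",cv2.resize(im,None,fx=4,fy=4,interpolation=cv2.INTER_CUBIC))
s=read_state();print(R.from_rotvec(s['orientation']).as_matrix())
E
```

```text
table -0.0007545600291440284
housing (199, array([ 0.4239, -0.0115,  0.0134]), array([ 0.424 , -0.0111,  0.013 ]), array([ 0.4029, -0.0325,  0.0065]), array([0.4451, 0.0103, 0.0195]))
plug (56, array([ 0.4575, -0.2294,  0.0213]), array([ 0.4578, -0.23  ,  0.0188]), array([ 0.451 , -0.2372,  0.0112]), array([ 0.4646, -0.2229,  0.0263]))
plugtop (42, array([ 0.4581, -0.2301,  0.023 ]), array([ 0.4584, -0.23  ,  0.0228]), array([ 0.4525, -0.2366,  0.0194]), array([ 0.4642, -0.2234,  0.0263]))
barrel (75, array([ 0.6206, -0.0487,  0.1202]), array([ 0.6213, -0.0488,  0.1173]), array([ 0.6137, -0.0562,  0.1087]), array([ 0.6288, -0.0414,  0.1259]))
pA (71, array([0.6304, 0.0579, 0.1286]), array([0.6313, 0.0579, 0.1268]), array([0.6239, 0.0507, 0.1173]), array([0.6388, 0.0651, 0.1363]))
pB (70, array([ 0.6235, -0.0128,  0.1282]), array([ 0.6247, -0.0126,  0.1252]), array([ 0.6173, -0.0199,  0.1153]), array([ 0.6322, -0.0054,  0.1351]))
pC (74, array([ 0.613 , -0.1196,  0.1282]), array([ 0.6144, -0.1204,  0.126 ]), array([ 0.6063, -0.1278,  0.1153]), array([ 0.6225, -0.1129,  0.1367]))
bl1 (
[... 340 characters left out ...]
ing (266, array([ 0.4245, -0.0047,  0.0126]), array([ 0.425 , -0.0063,  0.0117]), array([ 0.4036, -0.0266,  0.0052]), array([0.4464, 0.014 , 0.0181]))
plug (71, array([ 0.4589, -0.2243,  0.0193]), array([ 0.4593, -0.2258,  0.0176]), array([ 0.4518, -0.2341,  0.0105]), array([ 0.4667, -0.2174,  0.0247]))
plugtop (33, array([ 0.4593, -0.2265,  0.0229]), array([ 0.4593, -0.227 ,  0.0228]), array([ 0.4528, -0.2341,  0.021 ]), array([ 0.4657, -0.22  ,  0.0247]))
barrel (110, array([ 0.621 , -0.042 ,  0.1164]), array([ 0.6223, -0.0442,  0.1145]), array([ 0.6149, -0.0524,  0.1053]), array([ 0.6298, -0.036 ,  0.1237]))
[[-0.9664  0.2569 -0.0006]
 [ 0.2569  0.9664 -0.0016]
 [ 0.0002 -0.0017 -1.    ]]
```

View pics/crop.png

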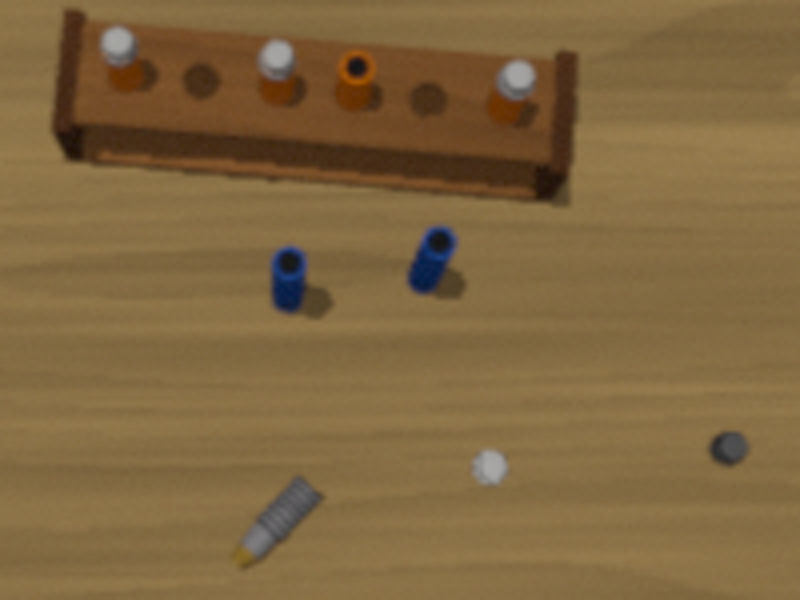

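The crop confirms it: the open orange barrel is the one with the dark bore at crop (357,67), and the housing (280,520) and plug (728,448) are clear of neighbours. Next I'll work out the moves in tool axes.

```bash
cat >> h.py <<'E'
T=dict(housing=[.4245,-.009,.016],plug=[.459,-.2285,.024],barrel=[.621,-.0475,.122])
def go(name,up=0):
    s=read_state();M=R.from_rotvec(s['orientation']).as_matrix()
    tip=s['tool_pos']+M[:,2]*.186; t=np.array(T[name])+[0,0,.02+up]
    print(name,up,'tool mm',np.round(M.T@(t-tip)*1000,1),'yaw',np.round(np.arctan2(M[1,1],M[0,1]),3),'t',s['t'],'open',s['opening'],'F',np.round(s['force'],1))
E
python3 -c "
from h import *
go('housing',.08);go('housing')"
```

```text
housing 0.08 tool mm [-412.7 -499.   102.6] yaw 1.311 t 0.1 open 0.09305443817704645 F [-0.3 -0.2 -0.2]
housing 0 tool mm [-412.7 -498.8  182.6] yaw 1.311 t 0.1 open 0.09305443817704645 F [-0.3 -0.2 -0.2]
```

{"op": "servo_tool", "data": {"increments": [{"slide": [-10,-12,2],"dr": [0,0,0],"jaw": 1},{"slide": [-30,-36,8],"dr": [0,0,0],"jaw": 1},{"slide": [-55,-66,14],"dr": [0,0,0],"jaw": 1},{"slide": [-80,-97,20],"dr": [0,0,0],"jaw": 1},{"slide": [-105,-127,26],"dr": [0,0,0],"jaw": 1},{"slide": [-130,-157,32],"dr": [0,0,0],"jaw": 1},{"slide": [-155,-187,38],"dr": [0,0,0],"jaw": 1},{"slide": [-180,-218,44],"dr": [0,0,0],"jaw": 1},{"slide": [-205,-248,51],"dr": [0,0,0],"jaw": 1},{"slide": [-230,-278,57],"dr": [0,0,0],"jaw": 1},{"slide": [-255,-308,63],"dr": [0,0,0],"jaw": 1},{"slide": [-280,-339,70],"dr": [0,0,0],"jaw": 1},{"slide": [-305,-369,76],"dr": [0,0,0],"jaw": 1},{"slide": [-330,-399,82],"dr": [0,0,0],"jaw": 1},{"slide": [-355,-429,88],"dr": [0,0,0],"jaw": 1},{"slide": [-380,-459,94],"dr": [0,0,0],"jaw": 1},{"slide": [-400,-484,100],"dr": [0,0,0],"jaw": 1},{"slide": [-410,-496,102],"dr": [0,0,0],"jaw": 1},{"slide": [-412.5,-499,102.5],"dr": [0,0,0],"jaw": 1},{"slide": [-412.5,-499,102.5],"dr": [0,0,0],"jaw": 1}]}}

```text
t: 2.1
tool_pos: [0.4244, -0.0085, 0.3019]
orientation: [-0.409, -3.114, -0.0]
force: [0.1, -0.2, -0.1]
opening: 0.0004
gripper_force: 0.0
```

```bash
python3 -c "
from h import *
go('housing')
p,d=read_camera('side');cv2.imwrite('pics/s1.png',p[:,:,::-1])
p,d=read_camera('wrist');cv2.imwrite('pics/w1.png',p[:,:,::-1])
print(camera_params('wrist'),read_state()['tool_pos'])"
```

```text
housing 0 tool mm [-0.5 -0.5 79.9] yaw 1.31 t 2.1 open 0.0004369277560719264 F [ 0.1 -0.2 -0.1]
{'fx': 371.64829954431775, 'fy': 371.64829954431775, 'cx': 322.93241203058017, 'cy': 244.0834470170413, 'rvec': array([-2.33499931, -1.79528039, -0.21491477]), 'tvec': array([-0.10333589, -0.40453225,  0.19241294])} [ 0.42429718 -0.00765268  0.30218415]
```

View pics/w1.png

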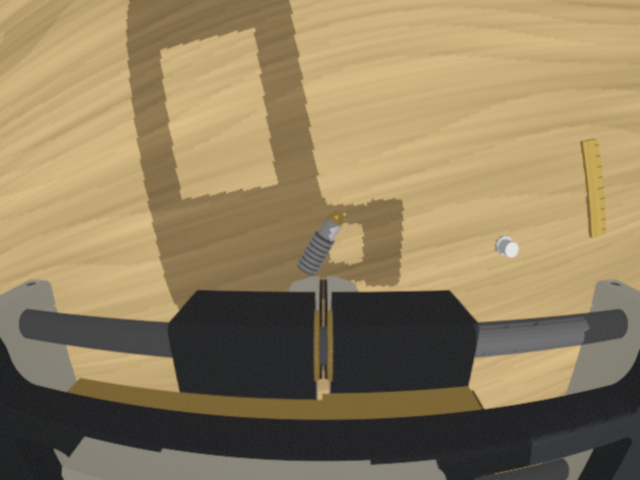

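The wrist view shows the closed fingers centred at column 323. The housing runs from its nose at (340,214) to its tail at (308,272). I'll cross-check its position with this ray.

```bash
cat >> h.py <<'E'
def wray(u,v,z):
    c=camera_params('wrist');x=(u-c['cx'])/c['fx'];y=(v-c['cy'])/c['fy'];r=np.hypot(x,y)+1e-9
    k=np.array([x/r*np.sin(r),y/r*np.sin(r),np.cos(r)]);M=cv2.Rodrigues(c['rvec'])[0]
    o=-M.T@c['tvec'];k=M.T@k;return o+k*(z-o[2])/k[2]
E
python3 -c "
from h import *
print(wray(340,214,.008),wray(308,272,.008),wray(324,243,.009))"
```

```text
[0.40789527 0.01167671 0.008     ] [ 0.44553063 -0.0235107   0.008     ] [ 0.42612994 -0.00553176  0.009     ]
```

{"op": "servo_tool", "data": {"increments": [{"slide": [0,0,8],"dr": [0,0,0],"jaw": 1},{"slide": [-1,0,22],"dr": [0,0,0],"jaw": 1},{"slide": [-1,0,38],"dr": [0,0,0],"jaw": 1},{"slide": [-1,0,54],"dr": [0,0,0],"jaw": 1},{"slide": [-1,0,68],"dr": [0,0,0],"jaw": 1},{"slide": [-1,0,76],"dr": [0,0,0],"jaw": 1},{"slide": [-1,0,80],"dr": [0,0,0],"jaw": 1},{"slide": [-1,0,80],"dr": [0,0,0],"jaw": 1},{"slide": [-1,0,80],"dr": [0,0,0],"jaw": 1}]}}

```text
t: 3.1
tool_pos: [0.4258, -0.0085, 0.2228]
orientation: [0.406, 3.114, -0.0]
force: [0.5, -0.1, 0.0]
opening: 0.0005
gripper_force: 0.0
```

```bash
python3 -c "
from h import *
go('housing');print(read_state()['tool_pos'])
p,d=read_camera('side');cv2.imwrite('pics/s2.png',cv2.resize(p[200:380,260:500,::-1],None,fx=3,fy=3))"
```

```text
housing 0 tool mm [ 1.3 -0.8  0.8] yaw 1.311 t 3.1 open 0.00047972588176817743 F [ 0.5 -0.1  0. ]
[ 0.42581641 -0.00849608  0.22278282]
```

View pics/s2.png

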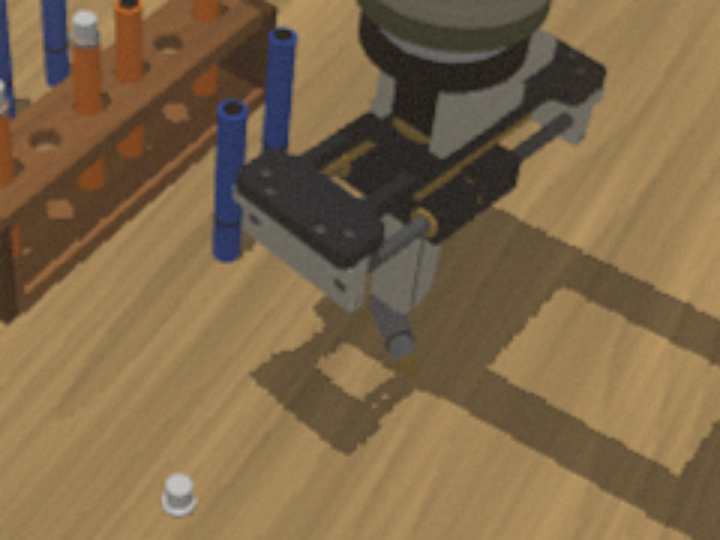

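The fingertips hover over the housing at crop (395,310), and the body is clear of the blue tubes. I'll hold here, then lift and see the plug from above.

{"op": "servo_tool", "data": {"increments": [{"slide": [0,0,0],"dr": [0,0,0],"jaw": 1},{"slide": [0,0,0],"dr": [0,0,0],"jaw": 1},{"slide": [0,0,0],"dr": [0,0,0],"jaw": 1},{"slide": [0,0,0],"dr": [0,0,0],"jaw": 1},{"slide": [0,0,0],"dr": [0,0,0],"jaw": 1},{"slide": [0,0,0],"dr": [0,0,0],"jaw": 1},{"slide": [0,0,0],"dr": [0,0,0],"jaw": 1},{"slide": [0,0,0],"dr": [0,0,0],"jaw": 1},{"slide": [0,0,0],"dr": [0,0,0],"jaw": 1},{"slide": [0,0,0],"dr": [0,0,0],"jaw": 1},{"slide": [0,0,0],"dr": [0,0,0],"jaw": 1},{"slide": [0,0,0],"dr": [0,0,0],"jaw": 1},{"slide": [0,0,0],"dr": [0,0,0],"jaw": 1},{"slide": [0,0,0],"dr": [0,0,0],"jaw": 1},{"slide": [0,0,0],"dr": [0,0,0],"jaw": 1},{"slide": [0,0,0],"dr": [0,0,0],"jaw": 1},{"slide": [0,0,0],"dr": [0,0,0],"jaw": 1},{"slide": [0,0,0],"dr": [0,0,0],"jaw": 1},{"slide": [0,0,0],"dr": [0,0,0],"jaw": 1},{"slide": [0,0,0],"dr": [0,0,0],"jaw": 1}]}}

```text
t: 5.15
tool_pos: [0.4255, -0.0086, 0.2222]
orientation: [-0.407, -3.115, 0.0]
force: [-0.5, 0.3, 0.6]
opening: 0.0004
gripper_force: 0.0
```

{"op": "servo_tool", "data": {"increments": [{"slide": [0,0,0],"dr": [0,0,0],"jaw": 1},{"slide": [0,0,0],"dr": [0,0,0],"jaw": 1},{"slide": [0,0,0],"dr": [0,0,0],"jaw": 1},{"slide": [0,0,0],"dr": [0,0,0],"jaw": 1},{"slide": [0,0,-10],"dr": [0,0,0],"jaw": 1},{"slide": [0,0,-30],"dr": [0,0,0],"jaw": 1},{"slide": [0,0,-55],"dr": [0,0,0],"jaw": 1},{"slide": [0,0,-75],"dr": [0,0,0],"jaw": 1},{"slide": [0,0,-85],"dr": [0,0,0],"jaw": 1},{"slide": [0,0,-88],"dr": [0,0,0],"jaw": 1}]}}

```text
t: 6.15
tool_pos: [0.426, -0.0087, 0.3119]
orientation: [0.407, 3.112, -0.0]
force: [0.4, 0.3, 0.1]
opening: 0.0006
gripper_force: 0.0
```

```bash
python3 -c "
from h import *
go('plug',.08)"
```

```text
plug 0.08 tool mm [ -87.8 -204.     2.1] yaw 1.311 t 6.15 open 0.00056518944973607 F [0.4 0.3 0.1]
```

{"op": "servo_tool", "data": {"increments": [{"slide": [-4,-10,0],"dr": [0,0,0],"jaw": 1},{"slide": [-14,-32,0],"dr": [0,0,0],"jaw": 1},{"slide": [-26,-60,0],"dr": [0,0,0],"jaw": 1},{"slide": [-38,-88,0],"dr": [0,0,0],"jaw": 1},{"slide": [-50,-116,0],"dr": [0,0,0],"jaw": 1},{"slide": [-62,-144,0],"dr": [0,0,0],"jaw": 1},{"slide": [-74,-172,0],"dr": [0,0,0],"jaw": 1},{"slide": [-83,-193,0],"dr": [0,0,0],"jaw": 1},{"slide": [-87,-202,1],"dr": [0,0,0],"jaw": 1},{"slide": [-88,-204,2],"dr": [0,0,0],"jaw": 1},{"slide": [-88,-204,2],"dr": [0,0,0],"jaw": 1},{"slide": [-88,-204,2],"dr": [0,0,0],"jaw": 1}]}}

```text
t: 7.35
tool_pos: [0.458, -0.2275, 0.3078]
orientation: [-0.406, -3.114, -0.001]
force: [-0.2, 0.4, -0.1]
opening: 0.0009
gripper_force: 0.0
```

```bash
python3 -c "
from h import *
go('plug')
p,d=read_camera('wrist');g=p.astype(int)
np.save('w2.npy',p);cv2.imwrite('pics/w2.png',p[150:300,220:420,::-1].repeat(3,0).repeat(3,1))
for uv in [(323,240),(300,240)]: print(uv,wray(*uv,.024))"
```

```text
plug 0 tool mm [-1.4 -0.9 77.8] yaw 1.312 t 7.35 open 0.000871790606063688 F [-0.2  0.4 -0.1]
(323, 240) [ 0.45545337 -0.22488311  0.024     ]
(300, 240) [ 0.45114058 -0.24112151  0.024     ]
```

View pics/w2.png

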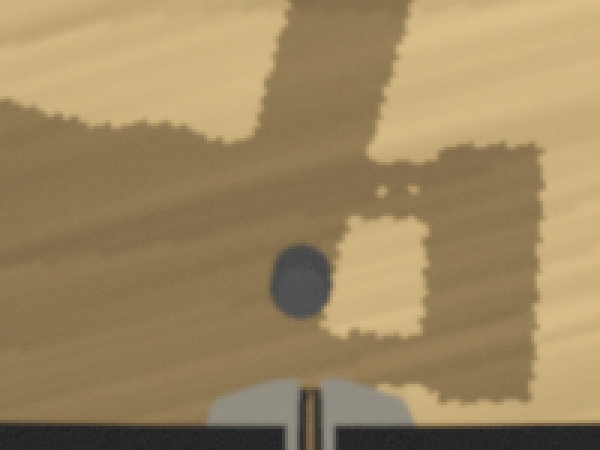

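The plug top shows at full-image (320,247), which gives about (0.460, -0.228). That agrees with my estimate, so I'll descend and hold.

{"op": "servo_tool", "data": {"increments": [{"slide": [0,0,8],"dr": [0,0,0],"jaw": 1},{"slide": [-1,-1,22],"dr": [0,0,0],"jaw": 1},{"slide": [-1,-1,38],"dr": [0,0,0],"jaw": 1},{"slide": [-1,-1,54],"dr": [0,0,0],"jaw": 1},{"slide": [-1,-1,67],"dr": [0,0,0],"jaw": 1},{"slide": [-1,-1,75],"dr": [0,0,0],"jaw": 1},{"slide": [-1,-1,78],"dr": [0,0,0],"jaw": 1},{"slide": [-1,-1,78],"dr": [0,0,0],"jaw": 1},{"slide": [-1,-1,78],"dr": [0,0,0],"jaw": 1},{"slide": [-1,-1,78],"dr": [0,0,0],"jaw": 1}]}}

```text
t: 8.4
tool_pos: [0.4593, -0.2298, 0.2311]
orientation: [0.407, 3.114, -0.001]
force: [0.9, 0.9, -0.7]
opening: 0.0006
gripper_force: 0.0
```

{"op": "servo_tool", "data": {"increments": [{"slide": [0,0,0],"dr": [0,0,0],"jaw": 1},{"slide": [0,0,0],"dr": [0,0,0],"jaw": 1},{"slide": [0,0,0],"dr": [0,0,0],"jaw": 1},{"slide": [0,0,0],"dr": [0,0,0],"jaw": 1},{"slide": [0,0,0],"dr": [0,0,0],"jaw": 1},{"slide": [0,0,0],"dr": [0,0,0],"jaw": 1},{"slide": [0,0,0],"dr": [0,0,0],"jaw": 1},{"slide": [0,0,0],"dr": [0,0,0],"jaw": 1},{"slide": [0,0,0],"dr": [0,0,0],"jaw": 1},{"slide": [0,0,0],"dr": [0,0,0],"jaw": 1},{"slide": [0,0,0],"dr": [0,0,0],"jaw": 1},{"slide": [0,0,0],"dr": [0,0,0],"jaw": 1},{"slide": [0,0,0],"dr": [0,0,0],"jaw": 1},{"slide": [0,0,0],"dr": [0,0,0],"jaw": 1},{"slide": [0,0,0],"dr": [0,0,0],"jaw": 1},{"slide": [0,0,0],"dr": [0,0,0],"jaw": 1},{"slide": [0,0,0],"dr": [0,0,0],"jaw": 1},{"slide": [0,0,0],"dr": [0,0,0],"jaw": 1},{"slide": [0,0,0],"dr": [0,0,0],"jaw": 1},{"slide": [0,0,0],"dr": [0,0,0],"jaw": 1}]}}

```text
t: 10.4
tool_pos: [0.4589, -0.2296, 0.2302]
orientation: [-0.407, -3.115, -0.0]
force: [0.1, -0.2, -0.4]
opening: 0.0005
gripper_force: 0.0
```

{"op": "servo_tool", "data": {"increments": [{"slide": [0,0,0],"dr": [0,0,0],"jaw": 1},{"slide": [0,0,0],"dr": [0,0,0],"jaw": 1},{"slide": [0,0,0],"dr": [0,0,0],"jaw": 1},{"slide": [0,0,0],"dr": [0,0,0],"jaw": 1},{"slide": [0,0,-10],"dr": [0,0,0],"jaw": 1},{"slide": [0,0,-30],"dr": [0,0,0],"jaw": 1},{"slide": [0,0,-55],"dr": [0,0,0],"jaw": 1},{"slide": [0,0,-80],"dr": [0,0,0],"jaw": 1},{"slide": [0,0,-105],"dr": [0,0,0],"jaw": 1},{"slide": [0,0,-130],"dr": [0,0,0],"jaw": 1},{"slide": [0,0,-150],"dr": [0,0,0],"jaw": 1},{"slide": [0,0,-158],"dr": [0,0,0],"jaw": 1},{"slide": [0,0,-160],"dr": [0,0,0],"jaw": 1}]}}

```text
t: 11.7
tool_pos: [0.4591, -0.2297, 0.3918]
orientation: [0.407, 3.113, -0.002]
force: [0.6, 0.2, -0.6]
opening: 0.0005
gripper_force: 0.0
```

```bash
python3 -c "
from h import *
go('barrel',.06);print(read_state()['tool_pos'])"
```

```text
barrel 0.06 tool mm [-109.2  217.8    3.8] yaw 1.311 t 11.7 open 0.0005278875883498336 F [ 0.6  0.2 -0.6]
[ 0.45911121 -0.22970613  0.39175167]
```

{"op": "servo_tool", "data": {"increments": [{"slide": [-5,10,0],"dr": [0,0,0],"jaw": 1},{"slide": [-16,32,0],"dr": [0,0,0],"jaw": 1},{"slide": [-30,60,0],"dr": [0,0,0],"jaw": 1},{"slide": [-44,88,0],"dr": [0,0,0],"jaw": 1},{"slide": [-58,116,0],"dr": [0,0,0],"jaw": 1},{"slide": [-72,144,0],"dr": [0,0,0],"jaw": 1},{"slide": [-86,172,0],"dr": [0,0,0],"jaw": 1},{"slide": [-98,196,0],"dr": [0,0,0],"jaw": 1},{"slide": [-106,212,2],"dr": [0,0,0],"jaw": 1},{"slide": [-109,217,4],"dr": [0,0,0],"jaw": 1},{"slide": [-109,218,4],"dr": [0,0,0],"jaw": 1},{"slide": [-109,218,4],"dr": [0,0,0],"jaw": 1}]}}

```text
t: 12.9
tool_pos: [0.6198, -0.0474, 0.3857]
orientation: [-0.408, -3.114, 0.001]
force: [-0.3, 0.7, -0.3]
opening: 0.0005
gripper_force: 0.0
```

```bash
python3 -c "
from h import *
go('barrel')
p,d=read_camera('wrist');cv2.imwrite('pics/w3.png',p[150:300,220:420,::-1].repeat(3,0).repeat(3,1))
c=camera_params('wrist')
M=cv2.Rodrigues(c['rvec'])[0];q=M@np.array(T['barrel'])+c['tvec'];a=np.arctan2(np.hypot(*q[:2]),q[2])
uv=np.array([c['cx'],c['cy']])+q[:2]/np.hypot(*q[:2])*a*c['fx'];print('expected px',uv,'crop',(uv-[220,150])*3)
print(wray(323,240,.122),wray(330,240,.122),wray(323,247,.122))"
```

```text
barrel 0 tool mm [-1.4  0.4 57.7] yaw 1.311 t 12.9 open 0.0004724493113715953 F [-0.3  0.7 -0.3]
expected px [321.41442878 252.89365725] crop [304.24328633 308.68097175]
[ 0.61258368 -0.04413406  0.122     ] [ 0.61380222 -0.03957277  0.122     ] [ 0.61728535 -0.04539076  0.122     ]
```

View pics/w3.png

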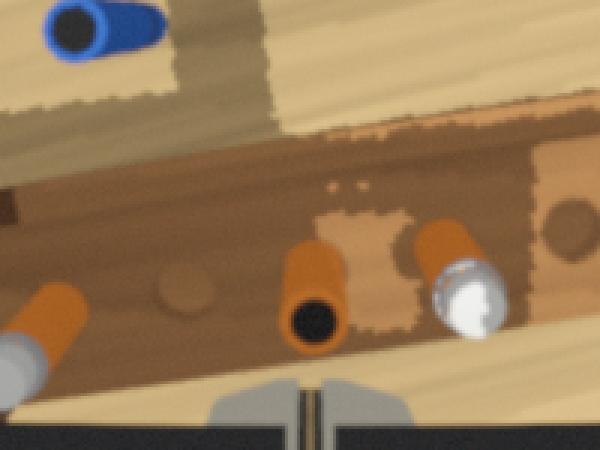

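The open bore is at crop (314,321), about 3 px off what I expected. I'll shift the target about 2 mm, descend and hold.

{"op": "servo_tool", "data": {"increments": [{"slide": [-1,1,6],"dr": [0,0,0],"jaw": 1},{"slide": [-3,2,16],"dr": [0,0,0],"jaw": 1},{"slide": [-3,2,28],"dr": [0,0,0],"jaw": 1},{"slide": [-3,2,40],"dr": [0,0,0],"jaw": 1},{"slide": [-3,2,50],"dr": [0,0,0],"jaw": 1},{"slide": [-3,2,55],"dr": [0,0,0],"jaw": 1},{"slide": [-3,2,57.5],"dr": [0,0,0],"jaw": 1},{"slide": [-3,2,57.5],"dr": [0,0,0],"jaw": 1},{"slide": [-3,2,57.5],"dr": [0,0,0],"jaw": 1},{"slide": [-3,2,57.5],"dr": [0,0,0],"jaw": 1}]}}

```text
t: 13.95
tool_pos: [0.6239, -0.0457, 0.3295]
orientation: [0.407, 3.114, -0.0]
force: [0.5, -0.3, -0.5]
opening: 0.0006
gripper_force: 0.0
```

```bash
python3 -c "
from h import *
go('barrel');print(read_state()['tool_pos'])
p,d=read_camera('side');cv2.imwrite('pics/s3.png',cv2.resize(p[120:320,200:440,::-1],None,fx=3,fy=3))"
```

```text
barrel 0 tool mm [ 2.6 -2.5  1.5] yaw 1.311 t 13.95 open 0.0005535554465426838 F [ 0.5 -0.3 -0.5]
[ 0.62389885 -0.04573406  0.32947899]
```

View pics/s3.png

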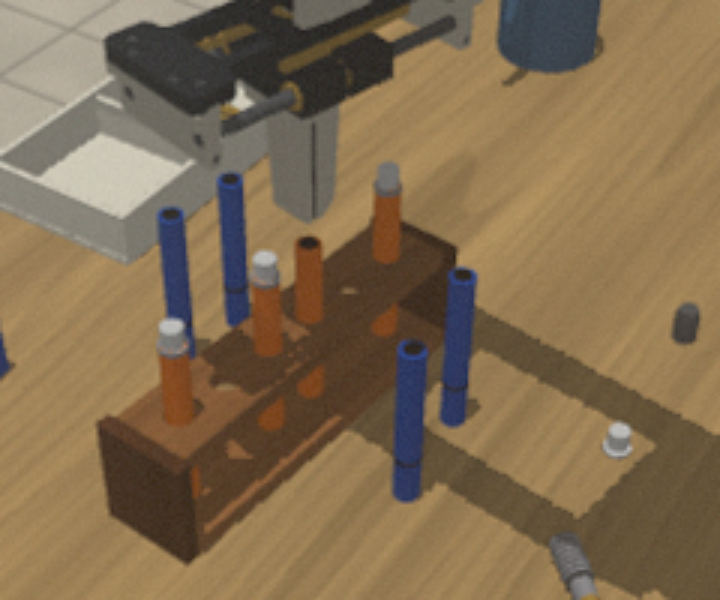

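The side view shows the fingertips at crop (310,215), directly above the open barrel's top at (308,243), with nothing touched. I'll hold here.

{"op": "servo_tool", "data": {"increments": [{"slide": [0,0,0],"dr": [0,0,0],"jaw": 1},{"slide": [0,0,0],"dr": [0,0,0],"jaw": 1},{"slide": [0,0,0],"dr": [0,0,0],"jaw": 1},{"slide": [0,0,0],"dr": [0,0,0],"jaw": 1},{"slide": [0,0,0],"dr": [0,0,0],"jaw": 1},{"slide": [0,0,0],"dr": [0,0,0],"jaw": 1},{"slide": [0,0,0],"dr": [0,0,0],"jaw": 1},{"slide": [0,0,0],"dr": [0,0,0],"jaw": 1},{"slide": [0,0,0],"dr": [0,0,0],"jaw": 1},{"slide": [0,0,0],"dr": [0,0,0],"jaw": 1},{"slide": [0,0,0],"dr": [0,0,0],"jaw": 1},{"slide": [0,0,0],"dr": [0,0,0],"jaw": 1},{"slide": [0,0,0],"dr": [0,0,0],"jaw": 1},{"slide": [0,0,0],"dr": [0,0,0],"jaw": 1},{"slide": [0,0,0],"dr": [0,0,0],"jaw": 1},{"slide": [0,0,0],"dr": [0,0,0],"jaw": 1},{"slide": [0,0,0],"dr": [0,0,0],"jaw": 1},{"slide": [0,0,0],"dr": [0,0,0],"jaw": 1},{"slide": [0,0,0],"dr": [0,0,0],"jaw": 1},{"slide": [0,0,0],"dr": [0,0,0],"jaw": 1}]}}

```text
t: 16.0
tool_pos: [0.6237, -0.0457, 0.3288]
orientation: [0.407, 3.115, 0.0]
force: [-0.3, -0.1, 0.5]
opening: 0.0004
gripper_force: 0.0
```

{"op": "servo_tool", "data": {"increments": [{"slide": [0,0,0],"dr": [0,0,0],"jaw": 1},{"slide": [0,0,0],"dr": [0,0,0],"jaw": 1},{"slide": [0,0,0],"dr": [0,0,0],"jaw": 1},{"slide": [0,0,0],"dr": [0,0,0],"jaw": 1},{"slide": [0,0,0],"dr": [0,0,0],"jaw": 1}]}}

```text
t: 16.5
tool_pos: [0.6236, -0.0457, 0.3287]
orientation: [-0.407, -3.115, 0.0]
force: [-0.4, 0.4, -1.1]
opening: 0.0006
gripper_force: 0.0
```

```bash
python3 -c "
from h import *
go('barrel');print(close_job())"
```

```text
barrel 0 tool mm [ 2.1 -2.4  0.7] yaw 1.311 t 16.5 open 0.0005943408805469721 F [-0.4  0.4 -1.1]
the job is handed in; nothing more can be done
None
```

The closed fingertips pointed at the clutch housing, then the eraser plug, then the uncapped orange barrel, about 2 cm above each for over 2 s; no contact showed in the forces or pictures, and the job was handed in at 16.5 s, still pointing at the barrel.

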